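# Turn the milk pan's handle in on the workshop hob

## Robot

A 6-joint arm with a two-finger parallel gripper is mounted at the origin on the work surface. World frame = base frame: x ahead of the robot, y to its left, z up, the work surface at z = 0. Lengths are in m, angles in rad, forces in N, time in s.
With the tool pointing down it reaches from about 0.275 to 0.725 m from the base axis. Payload 15.9 kg.
Tool frame: the origin (TCP) lies where the fingers leave the gripper's body, on its centre line; the fingertips stand 73 mm ahead of it and the grasp point (between the pads) lies 54 mm ahead of it; z points along the fingers, y is the direction in which the jaws open and shut (so a half turn about z gives the same grasp; the last joint's range is limited). The gripper opens to 85 mm and grips with 20 to 120 N. Pads are 22 mm wide; open, the fingers measure 114 mm over their backs; the gripper's body (76 mm by 85 mm) begins 54 mm behind the grasp point. The pads swing forward as they close: fully open they stand 13 mm farther back than shut.
Start: joints at [1.205, 0.213, -0.034, 1.323, 0, 1.571], TCP at [0.179, 0.467, 0.304] pointing down, gripper open.
Joint ranges: [-2.98, 2.98], [-0.74, 1.72], [-1.14, 1.35], [-2.1, 2.04], [-1.57, 1.44], [-3.14, 3.14]. Speed limits (rad/s): [1.89, 1.89, 2.39, 2.57, 3.14, 3.14].

## Interface

Orientations are given as a unit quaternion [x, y, z, w].
In Python, from cell import * gives the robot as it stands.
- The arm moves only by the shell command python3 -m jog 'ROWS' [OPENING]. ROWS is JSON, a list of rows, each a list of 2 entries, a list of its own where there are three numbers: the shift along the tool's x, y, z in m, then the turn, a rotation vector about the tool's x, y, z in degrees. A call has 1 to 5 rows; each row shifts and turns the commanded pose from where the row before left it, along the tool's axes as they then stand; what a row does not reach is not made up. A row lasts 1/10 s, in which the tool goes at most 50 mm and 8.59 degrees, less where a joint would pass 70% of its speed; a pose out of reach is approached as far as the arm can. A call is refused whole if a number of a shift passes 0.05 or a number of a turn 8.59, either way. A call with a gripper value outside its range is refused whole. OPENING is the opening, from 0 (shut) to 1 (fully open), set as the call begins (- or left out, the last holds). The fingers move at their own pace and stop on an object; the grip force is fixed at half the most. Time passes only in rows, so rows that do not move let the fingers close. It gives the time, the measured TCP pose, the force and the opening at its end, in the units of the state.
- state(): the state, without advancing time (a new reading comes with each control period).
- capture(name): name is "scene" or "top"; returns a dict with "frame" (420x560x3 uint8, blue, green, red), "camera_matrix" (3x3 intrinsics, pixels), "D" ([k1, k2, p1, p2, k3] as OpenCV has them; the pictures are not rectified), "R" (3x3) and "t" (3): a world point X has camera coordinates R X + t. Camera axes: x right, y down, z forward; pixel columns grow to the right and rows downward; lengths in m; the calibration is good to about 2 mm. A picture is of the moment at which its call begins. There is no depth.
- job_done(): hands the job in, once; it reports no verdict.
The state is a dict: "time": time; "q": joint angles; "qd": joint speeds; "joint_torque": joint torques, N m; "position": TCP position; "tool_rot": TCP orientation; "contact_force": force on the tool from outside, world axes, zero at the start; "torque": the same for the moment, N m; "finger_gap": finger opening in m.
Only numpy, scipy, OpenCV 4.12 (cv2) and the standard library are available. Lean on these libraries where they do the work, as an engineer would, in place of code of your own. Each camera call takes 0.05 s, during which the arm holds its last target.

## Task

The handle of the small milk pan sticks out past the edge of the two-plate hob, close by the big saucepan's handle, where it will be caught. Keeping the pan level and on its own plate, swing it round past the outer end and the back of the hob (it cannot pass the big saucepan) until the handle points in towards the back middle, with its end inside the hob's rear edge and a finger's width clear of the big saucepan, the pan still centred on its plate, and let go. Do not knock the lamp or shift the big saucepan, the flask, the jar or the spray can.

Things in the scene. Friction and masses are not known exactly. Their poses are not given: they have to be found in the camera images.
- hob: Metal two-plate hob, fixed, 340 mm deep (its x, +x to the rear, away from the robot) by 600 mm wide (its y, +y to the left), deck 90 mm high, knobs stand 25 mm out of the front. Origin: middle of the footprint at bench height; edges at x = -170, +170, y = -300, +300 mm. Dark cast plates, radius 90, flat tops at 100 mm, centred at (0, -140) and (0, +140) mm.
- plate (a point): Centre of the top of the right-hand plate (hob frame (0, -140, 100) mm), on which the milk pan stands and must stay.
- milk_pan: Small blue milk pan, about 0.65 kg (varies), on the right-hand plate, on which it slides and turns freely. Origin: centre of its underside. Base radius 60, rim radius 70, rim height 70 mm. A straight wooden handle runs along its own +x axis: 22 mm wide, 18 mm high, flat upright sides, from 88 to 220 mm from the pan's axis; nearer in only a steel bracket 14 mm wide.
- handle_end (a point): Middle of the end face of the milk pan's handle, 220 mm from the pan's axis and 68 mm above its base. The handle slopes slightly up: its centreline is 56 mm above the pan's base at 90 mm from the axis, 62 mm at 154 mm, 68 mm at the end.
- big_pan: Big steel saucepan, lid on, about 1.6 kg, on the left-hand plate; leave it alone. Origin: centre of its underside. Radius 100 mm (lid 102), 145 mm to the top of the lid, lid knob to 167 mm. Black handle along its own +x axis, 22 mm wide, 18 mm high, from 95 to 307 mm from its axis; it reaches across towards the front of the milk pan.
- big_handle_end (a point): Middle of the end face of the big saucepan's handle, 307 mm from its axis and 130 mm above its base (114 mm near its wall): some 50 mm higher than the milk pan's handle, which can pass beneath it.
- lamp: Bench lamp behind the hob, fixed: a light bar 50 mm (its x) by 790 mm (its y), underside 253 and top 283 mm above the bench, on 18 mm square legs at y = -370 and +370 mm with flat feet from x = -30 to +60 mm. Origin: at bench height under the middle of the bar. The milk pan's handle passes beneath the bar; a gripper does not.
- flask: Green vacuum flask with a steel cap, radius 36 mm, 215 mm tall, standing on the bench near the hob; leave it alone. Origin: centre of its underside.
- jar: Amber jar with a blue lid, radius 38 mm, 120 mm tall, standing on the bench near the hob; leave it alone. Origin: centre of its underside.
- spray_can: Spray can with a yellow band and white nozzle, radius 36 mm, 220 mm tall, standing on the bench near the hob; leave it alone. Origin: centre of its underside.

How it is judged:
By the outcome, as a careful person would: the job done as asked, in the order asked, and still so for the second after the job is handed in, with the robot touching nothing.
It also fails if it takes over 61 s, if anything falls off the work surface, if the arm or the gripper's body presses on something with over 40 N, if the wrist force passes 120 N, or if a joint passes its speed limit or range.

## Working session

There is one attempt and no reset: what is moved stays moved. The work goes in short steps, Python scripts to look and compute and a shell command to move; the robot and the scene stay as the last step left them, time stands still between calls to the robot, and variables do not carry over. Pictures are saved under pics/ and viewed, and the job is handed in when it is done.

```bash
ls; mkdir -p pics; python3 - <<'E'
from cell import *
import cv2,json
s=state();print({k:(v if not hasattr(v,'__len__') else [round(float(x),3) for x in v]) for k,v in s.items()})
for n in("scene","top"):
    c=capture(n);cv2.imwrite(f"pics/{n}0.png",c["frame"]);print(n,c["camera_matrix"],c["D"],c["R"],c["t"])
E
```

```text
pics
{'time': 0.0, 'q': [1.205, 0.213, -0.035, 1.323, 0.0, 1.571], 'qd': [0.0, -0.001, 0.0, -0.0, -0.0, 0.001], 'joint_torque': [0.002, -68.616, 48.712, 0.017, 0.0, -0.0], 'position': [0.179, 0.467, 0.303], 'tool_rot': [0.182, 0.983, -0.001, -0.0], 'contact_force': [-0.153, -0.494, 1.003], 'torque': [0.039, -0.019, 0.013], 'finger_gap': 0.08550856501215742}
scene [[469.68202471   0.         287.94136276]
 [  0.         469.68202471 214.1273602 ]
 [  0.           0.           1.        ]] [-0.05901363  0.          0.          0.          0.        ] [[ 0.47884196  0.87786797  0.00762958]
 [ 0.70914131 -0.38165592 -0.59283839]
 [-0.51752196  0.28928635 -0.80528531]] [-0.33573255 -0.27035627  1.64170651]
top [[435.94316188   0.         285.18493166]
 [  0.         435.94316188 208.21408219]
 [  0.           0.           1.        ]] [0.04677708 0.         0.         0.         0.        ] [[-0.00331766 -0.99997224  0.00667104]
 [-0.9982814   0.00292158 -0.05852957]
 [ 0.05850845 -0.00685376 -0.99826339]] [0.09055755 0.544712   1.35265235]
```

View pics/scene0.png

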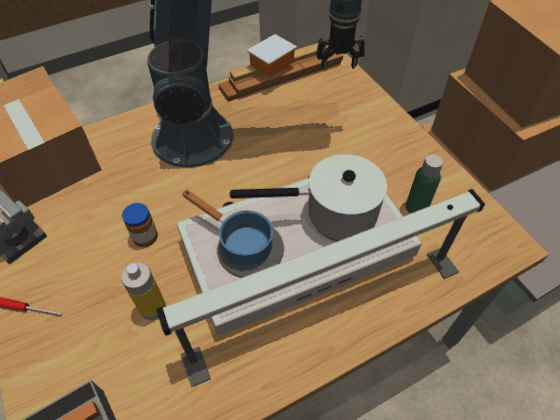

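View pics/top0.png

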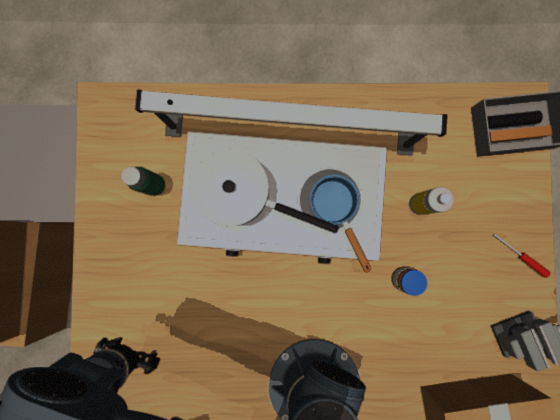

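```bash
python3 - <<'E'
import cv2
t=cv2.imread("pics/top0.png")
cv2.imwrite("pics/top0z.png",cv2.resize(t[80:310,110:290],None,fx=3.2,fy=2.6*1.23,interpolation=2)[:600*2])
a=t[85:285,110:290];cv2.imwrite("pics/a0.png",cv2.resize(a,None,fx=3,fy=3,interpolation=cv2.INTER_CUBIC))
a=t[85:300,280:470];cv2.imwrite("pics/b0.png",cv2.resize(a[:200],None,fx=3,fy=3,interpolation=cv2.INTER_CUBIC))
a=t[180:300,280:460];cv2.imwrite("pics/c0.png",cv2.resize(a,None,fx=4,fy=4,interpolation=cv2.INTER_CUBIC))
E
```

```text
(no output)
```

View pics/a0.png

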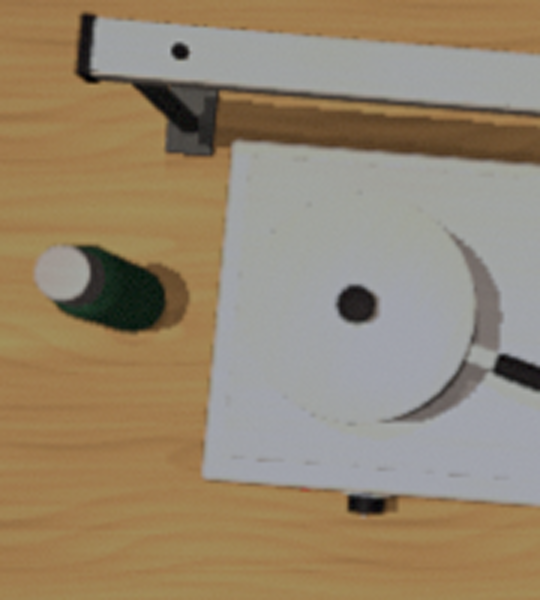

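View pics/b0.png

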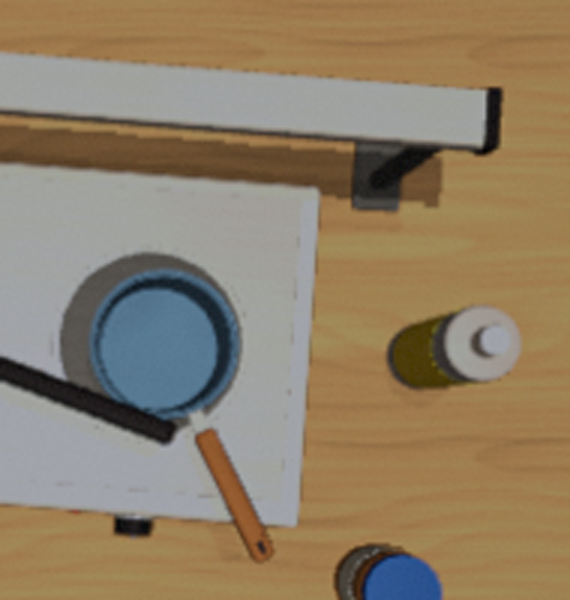

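View pics/c0.png

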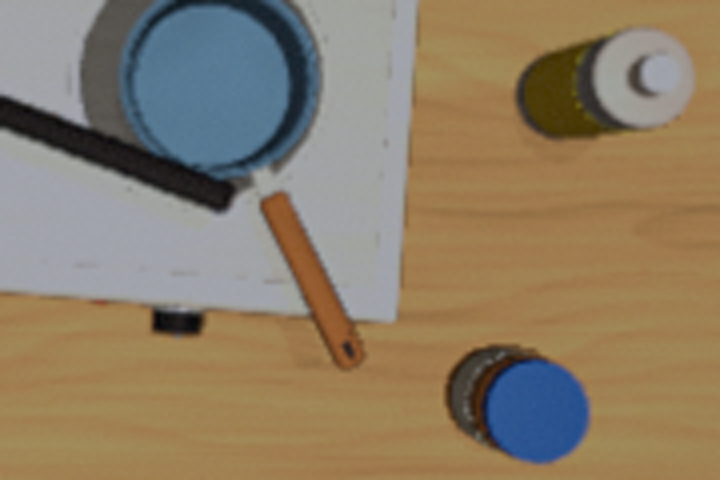

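```bash
cat > h.py <<'E'
import numpy as np,cv2
from cell import *
TOP=None
def px2w(cam,uv,z):
    n=cv2.undistortPoints(np.array([[uv]],float),np.array(cam["camera_matrix"]),np.array(cam["D"]))[0,0]
    R=np.array(cam["R"]);t=np.array(cam["t"]);d=R.T@np.array([n[0],n[1],1]);C=-R.T@t
    return C+d*(z-C[2])/d[2]
def w2px(cam,X):
    p,_=cv2.projectPoints(np.array(X,float).reshape(-1,3),cv2.Rodrigues(np.array(cam["R"]))[0],np.array(cam["t"]),np.array(cam["camera_matrix"]),np.array(cam["D"]))
    return p[:,0]
E
python3 - <<'E'
from h import *
c=capture("top")
A=lambda u,v:((u+.5)/3-.5+110,(v+.5)/3-.5+85)
B=lambda u,v:((u+.5)/3-.5+280,(v+.5)/3-.5+85)
Cc=lambda u,v:((u+.5)/4-.5+280,(v+.5)/4-.5+180)
P=dict(RL=(A(234,141),.09),FL=(A(204,478),.09),RR=(B(319,188),.09),FR=(B(298,526),.09),bigknob=(A(356,304),.267),bighend=(B(170,433),.235),rim=(B(165,344),.17),hend=(B(262,556),.17),hstart=(B(204,432),.165),jar=(Cc(537,411),.12),spray=(Cc(660,74),.22),flask=(A(63,272),.215),lampLr=(A(80,15),.283),lampLf=(A(80,78),.283),lampRr=(B(500,88),.283),lampRf=(B(498,152),.283))
W={k:px2w(c,*v) for k,v in P.items()}
for k,v in W.items(): print(k,v.round(4))
o=np.mean([W[k] for k in("RL","FL","RR","FR")],0);print("hob",o)
d=W["RL"]+W["FL"]-W["RR"]-W["FR"];a=np.arctan2(-d[0],d[1]);print("yaw deg",np.degrees(a), np.linalg.norm(d)/2, np.linalg.norm(W["RL"]-W["FL"]))
R=np.array([[np.cos(a),-np.sin(a)],[np.sin(a),np.cos(a)]])
for k,v in W.items(): print(k,"hob frame",(R.T@(v-o)[:2]*1000).round(1))
h=W["hend"]-W["rim"];print("len",np.linalg.norm(h[:2]),"dir",np.degrees(np.arctan2(h[1],h[0])))
E
```

```text
RL [0.7702 0.3795 0.09  ]
FL [0.4362 0.4058 0.09  ]
RR [ 0.7219 -0.2124  0.09  ]
FR [ 0.3871 -0.1863  0.09  ]
bigknob [0.5877 0.2362 0.267 ]
bighend [ 0.477  -0.0438  0.235 ]
rim [ 0.5603 -0.0481  0.17  ]
hend [ 0.3646 -0.1351  0.17  ]
hstart [ 0.4786 -0.0841  0.165 ]
jar [ 0.3253 -0.2779  0.12  ]
spray [ 0.5587 -0.3344  0.22  ]
flask [0.6225 0.5025 0.215 ]
lampLr [0.8317 0.4673 0.283 ]
lampLf [0.7779 0.4668 0.283 ]
lampRr [ 0.768  -0.3197  0.283 ]
lampRf [ 0.7133 -0.317   0.283 ]
hob [0.57886009 0.0966677  0.09      ]
yaw deg -4.700564407430149 0.5939546698952053 0.33506392089774384
RL hob frame [167.5 297.6]
FL hob frame [-167.5  296.4]
RR hob frame [ 167.9 -296.3]
FR hob frame [-167.9 -297.7]
bigknob hob frame [ -2.6 139.8]
bighend hob frame [ -90.  -148.4]
rim hob frame [  -6.6 -145.8]
hend hob frame [-194.5 -248.6]
hstart hob frame [ -85.1 -188.4]
jar hob frame [-222.  -394.1]
spray hob frame [  15.2 -431.3]
flask hob frame [ 10.2 408. ]
lampLr hob frame [221.6 390.1]
lampLf hob frame [168.  385.2]
lampRr hob frame [ 222.6 -399.4]
lampRf hob frame [ 167.9 -401.2]
len 0.2141935922061867 dir -156.0309667597197
```

```bash
cat >> h.py <<'E'
O=np.array([.5789,.0967]);YAW=np.radians(-4.70)
RH=np.array([[np.cos(YAW),-np.sin(YAW)],[np.sin(YAW),np.cos(YAW)]])
def h2w(x,y,z): return np.r_[O+RH@np.array([x,y]),z]
def overlay(name,pan,th,out,crop,f):
    """pan world xy, th world angle"""
    c=capture(name);x0,y0,x1,y1=crop
    im=cv2.resize(c["frame"][y0:y1,x0:x1],None,fx=f,fy=f,interpolation=cv2.INTER_CUBIC)
    def draw(X,col,cl=False):
        p=w2px(c,X);p=(p+.5-[x0,y0])*f-.5
        cv2.polylines(im,[np.round(p*8).astype(np.int32)],cl,col,1,cv2.LINE_AA,3)
    a=np.linspace(0,2*np.pi,80)
    draw(np.c_[pan[0]+.07*np.cos(a),pan[1]+.07*np.sin(a),0*a+.17],(0,255,255),True)
    e=np.array([np.cos(th),np.sin(th)]);n=np.array([-e[1],e[0]]);P=np.array(pan)
    for s in(-1,1): pass
    draw([np.r_[P+e*r+n*s*.011,z] for r,s,z in((.088,1,.165),(.22,1,.177),(.22,-1,.177),(.088,-1,.165))],(0,255,0),True)
    pl=h2w(0,-.14,.1);draw(np.c_[pl[0]+.09*np.cos(a),pl[1]+.09*np.sin(a),0*a+.1],(255,0,255),True)
    draw([h2w(.17*i,.3*j,.09) for i,j in((-1,-1),(1,-1),(1,1),(-1,1))],(0,0,255),True)
    b=h2w(0,.14,.245);draw(np.c_[b[0]+.102*np.cos(a),b[1]+.102*np.sin(a),0*a+.245],(255,255,0),True)
    cv2.imwrite(out,im)
def fit(name="top"):
    from scipy.optimize import least_squares
    c=capture(name);f=c["frame"]
    hsv=cv2.cvtColor(f,cv2.COLOR_BGR2HSV)
    return c,hsv
E
python3 - <<'E'
from h import *
overlay("top",(.5603,-.0481),np.radians(-156),"pics/o1.png",(280,85,460,285),3)
overlay("scene",(.5603,-.0481),np.radians(-156),"pics/o2.png",(170,160,430,330),3)
c,h=fit()
m=cv2.inRange(h,(95,70,50),(125,255,255))[150:240,290:375]
k,_=cv2.findContours(m,0,1); k=max(k,key=cv2.contourArea);print(cv2.contourArea(k),cv2.boundingRect(k))
m2=cv2.inRange(h,(5,120,90),(16,255,255))[210:285,330:385]
ys,xs=np.nonzero(m2);print(len(xs),xs.min()+330,xs.max()+330,ys.min()+210,ys.max()+210)
E
```

```text
1843.5 (20, 25, 49, 50)
658 330 384 212 278
```

View pics/o1.png

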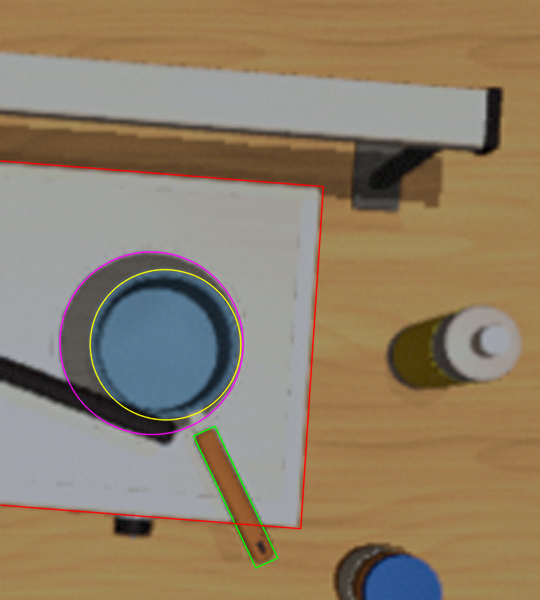

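View pics/o2.png

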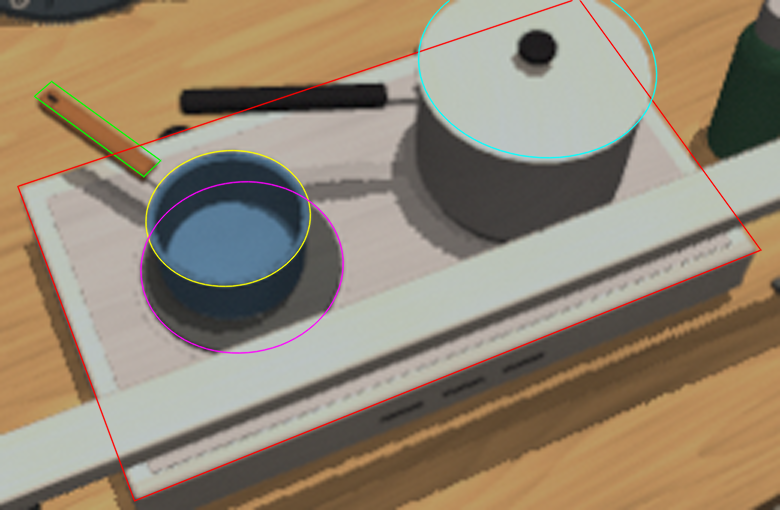

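```bash
cat >> h.py <<'E'
from scipy.spatial.transform import Rotation as Ro
def pose(pan,th,r,zg,tilt=0,wth=None):
    """tool pose (p,R): grasp point at radius r, height zg on handle at world angle th(deg); tilt deg: body leaning inward to pan axis"""
    t=np.radians(th);e=np.array([np.cos(t),np.sin(t),0]);zt=np.array([0,0,-1.])
    y=np.array([-e[1],e[0],0])      # jaw axis azimuth = th+90
    x=np.cross(y,zt)
    R=np.c_[x,y,zt]
    # tilt: z axis leans outward at tip => body inward
    k=np.radians(tilt);z2=np.cos(k)*zt+np.sin(k)*e;x2=np.cross(y,z2);R=np.c_[x2,y,z2]
    g=np.r_[np.array(pan)+e[:2]*r,zg]
    return g-.054*z2,R
def now():
    s=state();return np.array(s["position"]),Ro.from_quat(s["tool_rot"]).as_matrix(),s
def screw(A,B,n):
    p,R=A;P,Q=B
    rv=Ro.from_matrix(R.T@Q).as_rotvec()/n
    d=R.T@(P-p);S=np.zeros((3,3));M=np.eye(3);D=Ro.from_rotvec(rv).as_matrix()
    for i in range(n): S=S+M;M=M@D
    s=np.linalg.solve(S,d)
    print("n",n,"shift",s.round(4),"turn",np.degrees(rv).round(2),"step mm",(np.linalg.norm(s)*1e3).round(1))
    return s,np.degrees(rv)
E
python3 - <<'E'
from h import *
p,R,s=now();print(R.round(3))
T=pose((.5603,-.0481),-155.8,.16,.30)
print(T[0])
screw((p,R),T,18)
E
```

```text
[[-0.934  0.358 -0.   ]
 [ 0.358  0.934 -0.   ]
 [ 0.    -0.    -1.   ]]
[ 0.41436078 -0.11368769  0.354     ]
n 18 shift [-0.0424  0.0128 -0.0028] turn [-0.    0.    7.49] step mm 44.4
```

```bash
python3 -m jog '[[[0,0,-0.04],[0,0,0]],[[0,0,-0.04],[0,0,0]],[[-0.042,0.013,0],[0,0,7.5]],[[-0.042,0.013,0],[0,0,7.5]],[[-0.042,0.013,0],[0,0,7.5]]]' 1 && python3 - <<'E'
from h import *
p,R,s=now()
T=pose((.5603,-.0481),-155.8,.16,.32)
print(s["q"]);screw((p,R),T,15)
E
```

```text
time: 0.8
position: [0.3089, 0.4413, 0.3839]
tool_rot: [0.372, 0.928, 0.0, 0.0]
contact_force: [-0.4, 1.2, -0.3]
finger_gap: 0.0855
[9.60099661e-01 3.01573543e-01 2.83002888e-01 1.55190403e+00
 2.57421176e-05 1.72281390e+00]
n 15 shift [-0.0425  0.0128  0.0007] turn [ 0.   -0.    7.47] step mm 44.4
```

```bash
for i in 1 2 ; do :; done; python3 -m jog '[[[-0.0425,0.013,0],[0,0,7.5]],[[-0.0425,0.013,0],[0,0,7.5]],[[-0.0425,0.013,0],[0,0,7.5]],[[-0.0425,0.013,0],[0,0,7.5]],[[-0.0425,0.013,0],[0,0,7.5]]]' && python3 -m jog '[[[-0.0425,0.013,0],[0,0,7.5]],[[-0.0425,0.013,0],[0,0,7.5]],[[-0.0425,0.013,0],[0,0,7.5]],[[-0.0425,0.013,0],[0,0,7.5]],[[-0.0425,0.013,0],[0,0,7.5]]]' && python3 - <<'E'
from h import *
p,R,s=now()
T=pose((.5603,-.0481),-155.8,.16,.32)
print(s["q"]);screw((p,R),T,5)
E
```

```text
time: 1.3
position: [0.4725, 0.2954, 0.3835]
tool_rot: [0.651, 0.759, -0.0, -0.0]
contact_force: [1.1, 0.8, -0.6]
finger_gap: 0.0856
time: 1.8
position: [0.5132, 0.0805, 0.3835]
tool_rot: [0.861, 0.509, -0.0, -0.0]
contact_force: [0.2, 0.5, 0.6]
finger_gap: 0.0856
[ 1.55620608e-01  2.59318190e-01  2.25528379e-01  1.53735974e+00
 -2.69023213e-05  2.22863994e+00]
n 5 shift [-0.0425  0.0127  0.0019] turn [-0.   0.   7.4] step mm 44.4
```

```bash
python3 -m jog '[[[-0.0425,0.013,0],[0,0,7.4]],[[-0.0425,0.013,0],[0,0,7.4]],[[-0.0425,0.013,0],[0,0,7.4]],[[-0.0425,0.013,0],[0,0,7.4]],[[-0.0425,0.0125,0],[0,0,7.4]]]' && python3 -m jog '[[[0,0,0],[0,0,0]],[[0,0,0],[0,0,0]]]' && python3 - <<'E'
from h import *
p,R,s=now()
T=pose((.5603,-.0481),-155.8,.16,.161)
print(s["q"]);screw((p,R),T,5)
c=capture("top");cv2.imwrite("pics/t2.png",cv2.resize(c["frame"][80:300,270:470],None,fx=2.7,fy=2.7,interpolation=2))
E
```

```text
time: 2.3
position: [0.4152, -0.1147, 0.3837]
tool_rot: [0.978, 0.21, -0.0, 0.0]
contact_force: [0.3, -1.6, -0.1]
finger_gap: 0.0857
time: 2.5
position: [0.4158, -0.1138, 0.3842]
tool_rot: [0.977, 0.212, 0.0, 0.0]
contact_force: [-0.6, -0.1, -0.5]
finger_gap: 0.0853
[-2.67165279e-01  7.03614872e-02  1.46469699e-04  1.49995176e+00
  1.82208276e-04  2.44726869e+00]
n 5 shift [-0.0003 -0.0001  0.0338] turn [ 0.   -0.01  0.05] step mm 33.8
```

View pics/t2.png

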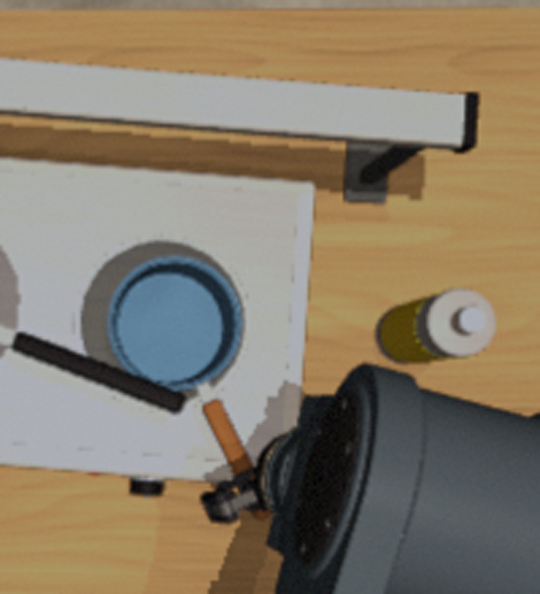

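```bash
python3 -m jog '[[[0,0,0.04],[0,0,0]],[[0,0,0.04],[0,0,0]],[[0,0,0.04],[0,0,0]],[[0,0,0.03],[0,0,0]],[[0,0,0.018],[0,0,0]]]' && python3 -m jog '[[[0,0,0],[0,0,0]],[[0,0,0],[0,0,0]]]' && python3 - <<'E'
from h import *
p,R,s=now()
T=pose((.5603,-.0481),-155.8,.16,.162)
screw((p,R),T,1)
c=capture("scene");cv2.imwrite("pics/s3.png",cv2.resize(c["frame"][60:300,100:360],None,fx=2.5,fy=2.5,interpolation=2))
c=capture("top");cv2.imwrite("pics/t3.png",cv2.resize(c["frame"][160:300,280:440],None,fx=4,fy=4,interpolation=2))
E
```

```text
time: 3.05
position: [0.4159, -0.1119, 0.2134]
tool_rot: [0.977, 0.214, -0.001, -0.001]
contact_force: [0.4, -0.0, 0.5]
finger_gap: 0.0852
time: 3.25
position: [0.4167, -0.1126, 0.2163]
tool_rot: [0.977, 0.214, -0.0, -0.0]
contact_force: [0.7, -1.1, 0.1]
finger_gap: 0.0857
n 1 shift [-0.0026  0.      0.0003] turn [-0.01  0.01  0.46] step mm 2.6
```

View pics/s3.png

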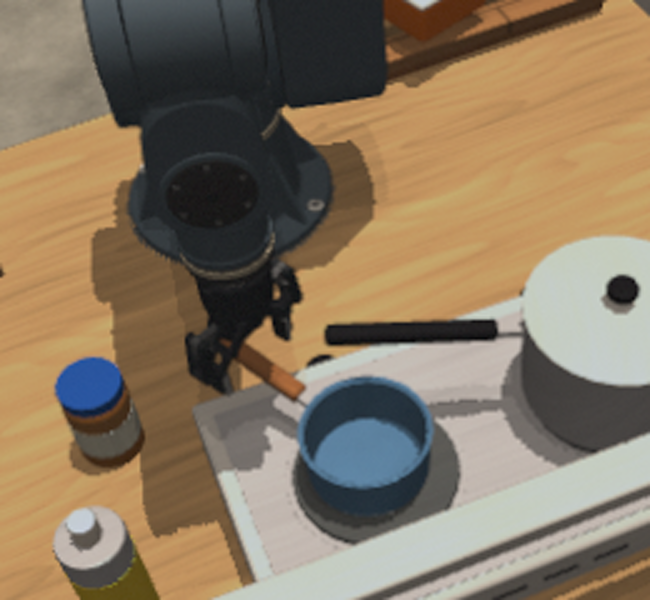

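View pics/t3.png

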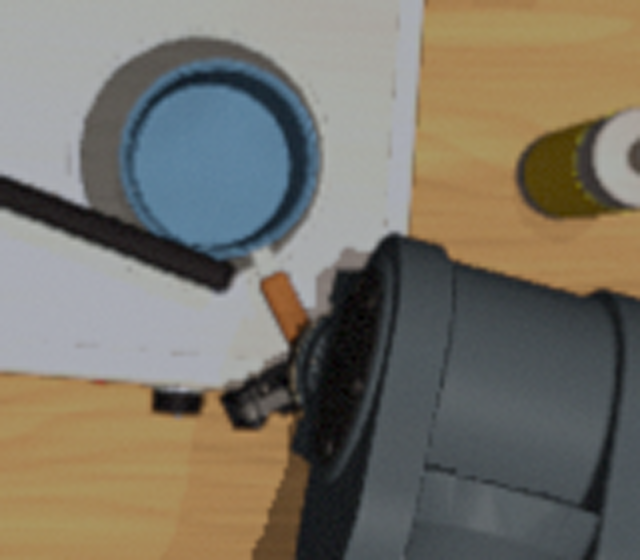

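```bash
python3 -m jog '[[[0,0,0],[0,0,0]],[[0,0,0],[0,0,0]],[[0,0,0],[0,0,0]],[[0,0,0],[0,0,0]],[[0,0,0],[0,0,0]]]' 0 && python3 -m jog '[[[0,0,0],[0,0,0]],[[0,0,0],[0,0,0]],[[0,0,0],[0,0,0]]]' && python3 - <<'E'
from h import *
p,R,s=now();print(s["finger_gap"],s["contact_force"],s["torque"])
print(np.degrees(np.arctan2(R[1,1],R[0,1]))-90)
overlay("top",(.5603,-.0481),np.radians(-155.8),"pics/t4.png",(280,160,440,300),4)
E
```

```text
time: 3.85
position: [0.4161, -0.1133, 0.2161]
tool_rot: [0.977, 0.212, 0.0, 0.0]
contact_force: [-2.2, -0.1, 4.4]
finger_gap: 0.0209
time: 4.15
position: [0.4161, -0.1133, 0.216]
tool_rot: [0.977, 0.212, 0.0, 0.0]
contact_force: [-1.6, 0.0, 4.6]
finger_gap: 0.0209
0.0209126645489979 [-1.60658775e+00  4.02666871e-03  4.55523375e+00] [-0.15013429  0.345879   -0.00118513]
-155.46331577954768
```

View pics/t4.png

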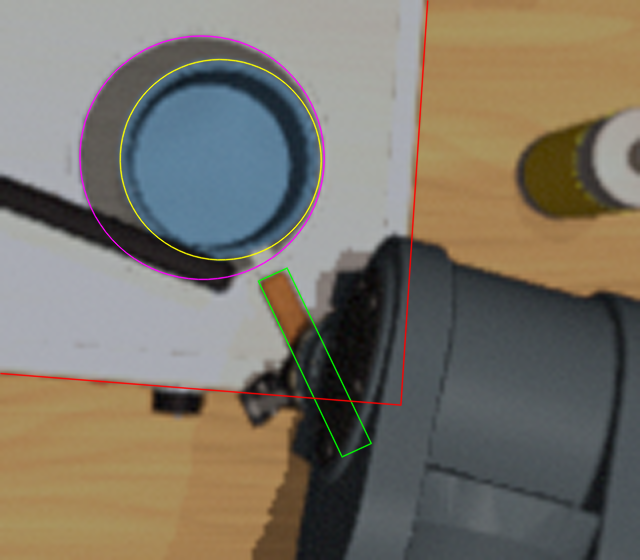

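```bash
python3 -m jog '[[[0.0002,0.0083,0],[0,0,-3]],[[0.0002,0.0083,0],[0,0,-3]],[[0.0002,0.0083,0],[0,0,-3]],[[0.0002,0.0083,0],[0,0,-3]],[[0.0002,0.0083,0],[0,0,-3]]]' && python3 -m jog '[[[0.0004,0.011,0],[0,0,-4]],[[0.0004,0.011,0],[0,0,-4]],[[0.0004,0.011,0],[0,0,-4]],[[0.0004,0.011,0],[0,0,-4]],[[0.0004,0.011,0],[0,0,-4]]]' && python3 - <<'E'
from h import *
p,R,s=now();print(s["finger_gap"],s["contact_force"],s["torque"],s["q"])
th=np.degrees(np.arctan2(R[1,1],R[0,1]))-90;print(th, p[:2]+R[:2,0]*.158)
overlay("top",p[:2]+R[:2,0]*.158,np.radians(th),"pics/t5.png",(280,160,440,300),4)
E
```

```text
time: 4.7
position: [0.4376, -0.1482, 0.2157]
tool_rot: [0.941, 0.34, -0.0, -0.001]
contact_force: [-5.4, 3.8, 6.8]
finger_gap: 0.0208
time: 5.2
position: [0.4794, -0.1839, 0.2157]
tool_rot: [0.867, 0.498, -0.001, -0.001]
contact_force: [-5.8, 1.1, 5.8]
finger_gap: 0.0212
0.021249364674476693 [-5.83424249  1.10059756  5.80829164] [0.49861493 1.32166557 0.62626133] [-3.66335450e-01  2.74607458e-01 -1.79701183e-01  1.11814094e+00
  3.63488063e-05  1.73279797e+00]
-120.27149833016443 [ 0.55901286 -0.0474445 ]
```

View pics/t5.png

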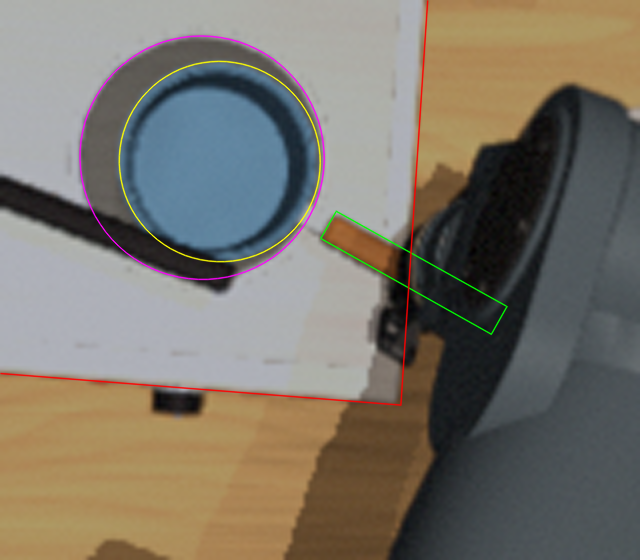

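```bash
python3 -m jog '[[[0.0006,0.0138,0],[0,0,-5]],[[0.0006,0.0138,0],[0,0,-5]],[[0.0006,0.0138,0],[0,0,-5]],[[0.0006,0.0138,0],[0,0,-5]],[[0.0006,0.0138,0],[0,0,-5]]]' && python3 -m jog '[[[0.0006,0.0138,0],[0,0,-5]],[[0.0006,0.0138,0],[0,0,-5]],[[0.0006,0.0138,0],[0,0,-5]],[[0.0006,0.0138,0],[0,0,-5]],[[0,0,0],[0,0,0]]]' && python3 - <<'E'
from h import *
p,R,s=now();print(s["finger_gap"],s["contact_force"],s["torque"],s["q"])
th=np.degrees(np.arctan2(R[1,1],R[0,1]))-90;print(th, p[:2]+R[:2,0]*.158)
overlay("top",p[:2]+R[:2,0]*.158,np.radians(th),"pics/t6.png",(280,120,470,270),4)
c=capture("scene");cv2.imwrite("pics/s6.png",cv2.resize(c["frame"][60:380,100:360],None,fx=1.8,fy=1.8,interpolation=2))
E
```

```text
time: 5.75
position: [0.5448, -0.2053, 0.2157]
tool_rot: [0.739, 0.674, -0.001, -0.0]
contact_force: [-6.6, -1.4, 5.5]
finger_gap: 0.0211
time: 6.25
position: [0.6006, -0.2006, 0.2156]
tool_rot: [0.61, 0.792, -0.0, -0.0]
contact_force: [-3.9, -2.8, 5.8]
finger_gap: 0.0207
0.020712154015472137 [-3.91605477 -2.7815381   5.82313793] [-0.12763769  0.69018948  0.40683515] [-3.22112542e-01  5.17732592e-01  1.80371430e-01  1.23375898e+00
 -6.18415305e-04  9.90808716e-01]
-75.22484711070368 [ 0.56031879 -0.04782879]
```

View pics/t6.png

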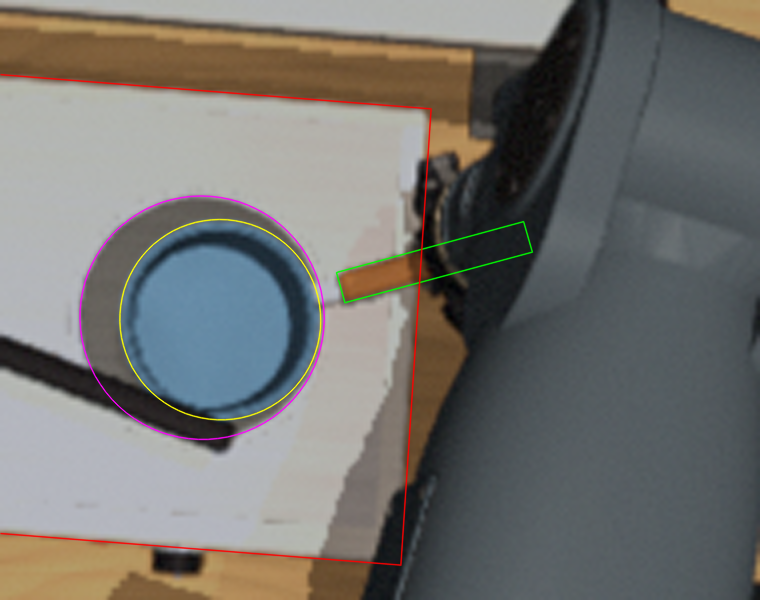

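View pics/s6.png

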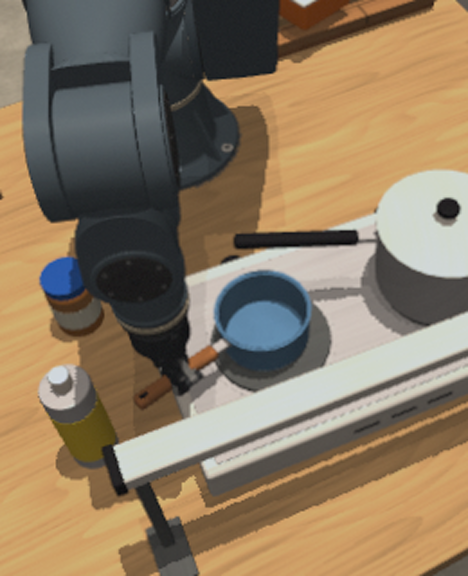

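```bash
python3 -m jog '[[[0,0,0],[0,0,0]],[[0,0,0],[0,0,0]],[[0,0,0],[0,0,0]],[[0,0,0],[0,0,0]],[[0,0,0],[0,0,0]]]' 1 && python3 - <<'E'
from h import *
p,R,s=now();print(s["contact_force"],s["finger_gap"])
T=pose((.5600,-.0478),-75.2,.105,.159,15)
screw((p,R),T,5)
overlay("top",(.5600,-.0478),np.radians(-75.2),"pics/t7.png",(280,120,470,270),4)
E
```

```text
time: 6.85
position: [0.5997, -0.2007, 0.2159]
tool_rot: [0.612, 0.791, -0.0, -0.0]
contact_force: [-0.4, -0.4, 0.8]
finger_gap: 0.085
[-0.41119448 -0.41971792  0.82627434] 0.0849596474474538
n 5 shift [ 0.0134  0.0001 -0.0005] turn [-0.01 -3.   -0.05] step mm 13.5
```

View pics/t7.png

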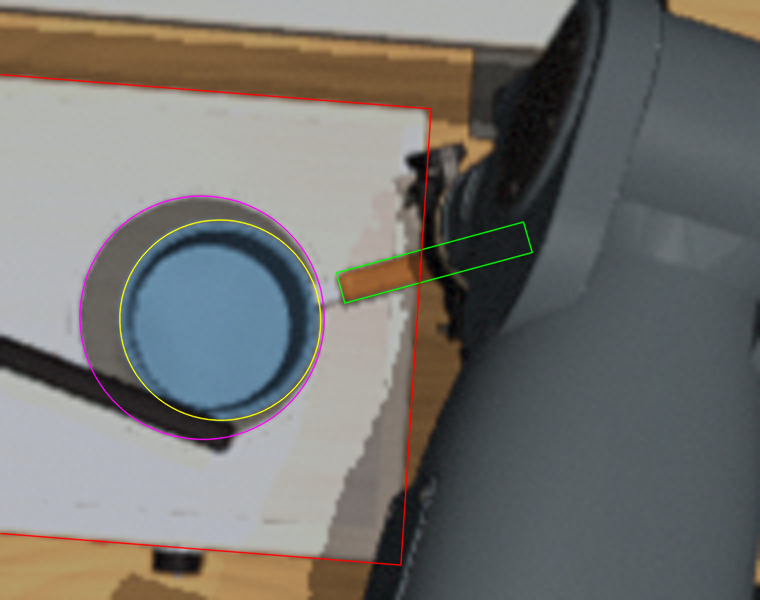

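Pan stayed put. Slide inward along the handle and tilt.

```bash
python3 -m jog '[[[0.0134,0,-0.0005],[0,-3,0]],[[0.0134,0,-0.0005],[0,-3,0]],[[0.0134,0,-0.0005],[0,-3,0]],[[0.0134,0,-0.0005],[0,-3,0]],[[0.0134,0,-0.0005],[0,-3,0]]]' && python3 -m jog '[[[0,0,0],[0,0,0]],[[0,0,0],[0,0,0]]]' && python3 - <<'E'
from h import *
p,R,s=now();print(s["contact_force"],s["finger_gap"],p+R[:,2]*.054)
T=pose((.5600,-.0478),-75.2,.105,.159,15)
screw((p,R),T,1)
c=capture("scene");cv2.imwrite("pics/s8.png",cv2.resize(c["frame"][100:300,130:350],None,fx=2.8,fy=2.8,interpolation=2))
overlay("top",(.5600,-.0478),np.radians(-75.2),"pics/t8.png",(280,120,470,270),4)
E
```

```text
time: 7.4
position: [0.5829, -0.1356, 0.2117]
tool_rot: [0.607, 0.784, -0.08, 0.104]
contact_force: [-0.7, 0.3, -0.1]
finger_gap: 0.0854
time: 7.6
position: [0.5831, -0.1359, 0.2116]
tool_rot: [0.606, 0.784, -0.08, 0.103]
contact_force: [0.9, -0.3, -0.4]
finger_gap: 0.0852
[ 0.92406797 -0.29365717 -0.38445035] 0.08517342795582991 [ 0.58657393 -0.14935716  0.15942096]
n 1 shift [0.0001 0.0002 0.0004] turn [-0.05 -0.05 -0.2 ] step mm 0.5
```

View pics/s8.png

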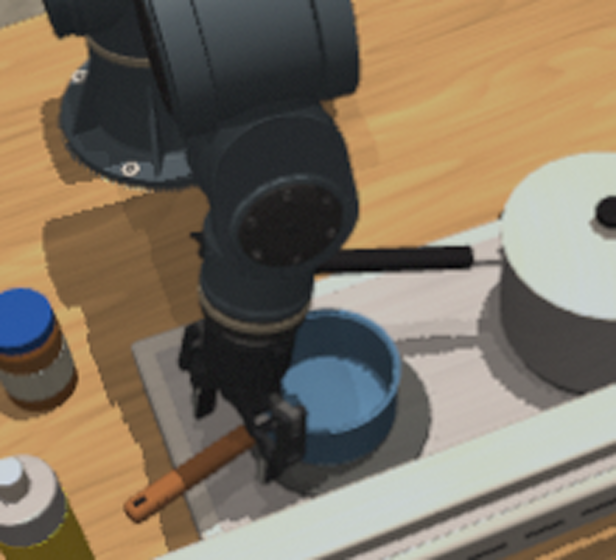

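View pics/t8.png

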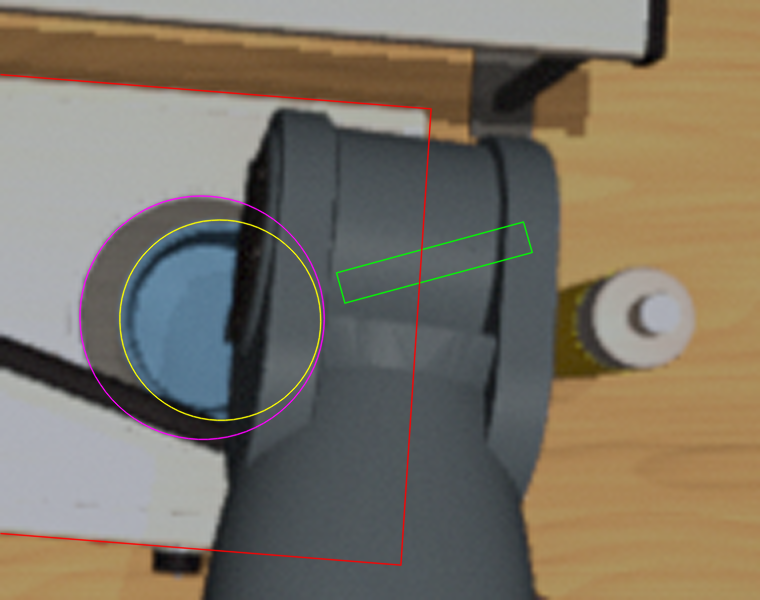

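```bash
python3 -m jog '[[[0,0,0],[0,0,0]],[[0,0,0],[0,0,0]],[[0,0,0],[0,0,0]],[[0,0,0],[0,0,0]],[[0,0,0],[0,0,0]]]' 0 && python3 -m jog '[[[0,0,0],[0,0,0]],[[0,0,0],[0,0,0]]]' && python3 - <<'E'
from h import *
p,R,s=now();print(s["contact_force"],s["finger_gap"],s["torque"],s["q"])
A=pose((.56,-.0478),-75,.105,.159,15)
for d in(4,5): 
    B=pose((.56,-.0478),-75+d,.105,.159,15);screw(A,B,1)
overlay("top",(.5600,-.0478),np.radians(-75.2),"pics/t9.png",(280,120,470,270),4)
E
```

```text
time: 8.2
position: [0.583, -0.1362, 0.2116]
tool_rot: [0.607, 0.784, -0.08, 0.103]
contact_force: [-2.9, 0.0, 5.1]
finger_gap: 0.0209
time: 8.4
position: [0.583, -0.1362, 0.2115]
tool_rot: [0.607, 0.784, -0.08, 0.103]
contact_force: [-1.6, -1.0, 3.3]
finger_gap: 0.021
[-1.55462124 -0.98626129  3.32236191] 0.020965345486948676 [-0.00457631  0.35584055  0.0109012 ] [-0.13184869  0.3692788  -0.08135368  1.01961007 -0.24243083  1.17289401]
n 1 shift [ 0.0002  0.0063 -0.0001] turn [-1.04 -0.   -3.86] step mm 6.4
n 1 shift [ 0.0003  0.0079 -0.0001] turn [-1.29 -0.   -4.83] step mm 7.9
```

View pics/t9.png

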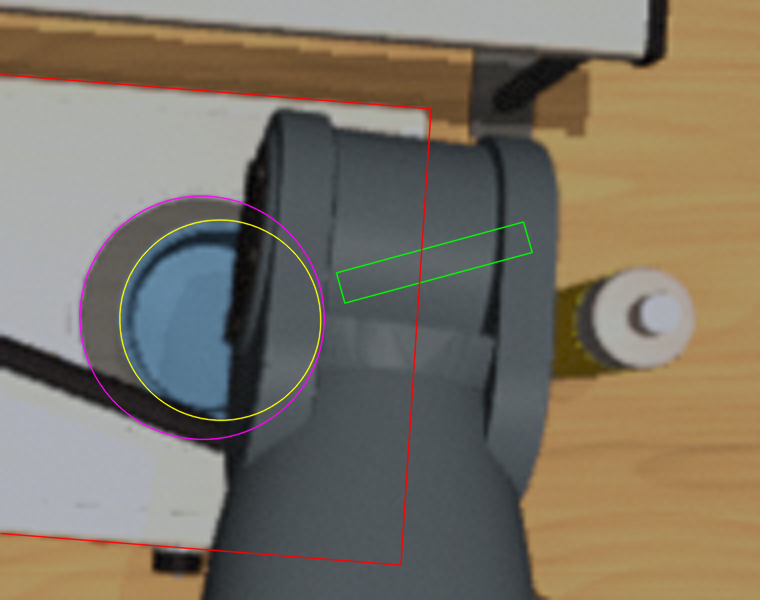

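```bash
cat >> h.py <<'E'
def rep(pan=(.56,-.0478),r=.105,zg=.159,tilt=15):
    p,R,s=now();th=np.degrees(np.arctan2(R[1,1],R[0,1]))-90
    th=(th+180)%360-180
    print("th",round(th,2),"hob",round(th+4.7,2),"F",np.round(s["contact_force"],1),"M",np.round(s["torque"],2),"q",np.round(s["q"],2))
    screw((p,R),pose(pan,th,r,zg,tilt),1);return th
E
python3 -m jog '[[[0.0002,0.0063,-0.0001],[-1.04,0,-3.86]],[[0.0002,0.0063,-0.0001],[-1.04,0,-3.86]],[[0.0002,0.0063,-0.0001],[-1.04,0,-3.86]],[[0.0002,0.0063,-0.0001],[-1.04,0,-3.86]],[[0.0002,0.0063,-0.0001],[-1.04,0,-3.86]]]' && python3 -c "
from h import *
rep()
A=pose((0,0),0,.105,.159,15);B=pose((0,0),4,.105,.159,15);print(A[1].T@(B[0]-A[0]))"
```

```text
time: 8.95
position: [0.6118, -0.1229, 0.2116]
tool_rot: [0.46, 0.878, -0.06, 0.116]
contact_force: [0.6, 0.3, -0.0]
finger_gap: 0.0209
th -55.31 hob -50.61 F [ 0.6  0.3 -0. ] M [ 0.18  0.17 -0.17] q [-0.12  0.37 -0.09  0.94 -0.19  0.83]
n 1 shift [0.0003 0.0002 0.0003] turn [ 0.03  0.   -0.01] step mm 0.5
[ 2.14174089e-04  6.34949733e-03 -5.73877742e-05]
```

```bash
python3 -m jog '[[[0.0003,0.0064,0],[-1.04,0,-3.86]],[[0.0002,0.0063,0],[-1.04,0,-3.86]],[[0.0002,0.0063,-0.0001],[-1.04,0,-3.86]],[[0.0002,0.0064,0],[-1.04,0,-3.86]],[[0.0002,0.0063,-0.0001],[-1.04,0,-3.86]]]' && python3 -c "
from h import *
t=rep()
overlay('scene',(.56,-.0478),np.radians(t),'pics/s10.png',(130,120,350,340),2.7)
"
```

```text
time: 9.45
position: [0.6342, -0.1008, 0.2116]
tool_rot: [0.301, 0.945, -0.039, 0.125]
contact_force: [-0.3, 0.7, 0.8]
finger_gap: 0.0209
th -35.33 hob -30.63 F [-0.3  0.7  0.8] M [ 0.04  0.33 -0.11] q [-0.11  0.36 -0.1   0.88 -0.13  0.49]
n 1 shift [0.0003 0.0003 0.0003] turn [ 0.05  0.03 -0.01] step mm 0.5
```

View pics/s10.png

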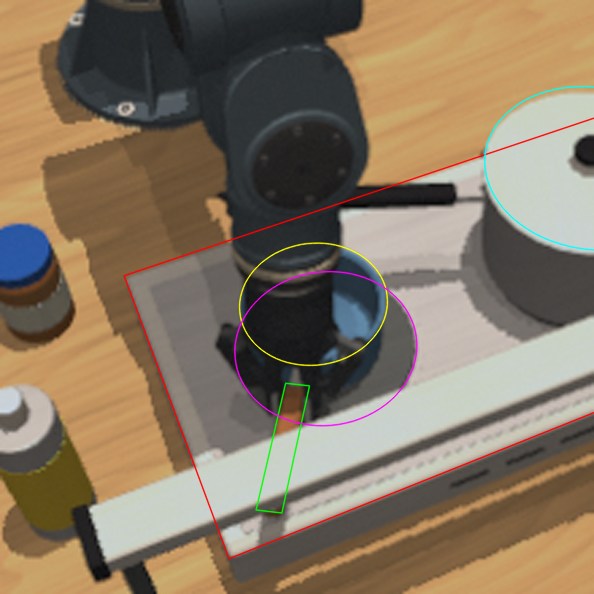

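```bash
python3 -m jog '[[[0.0003,0.0064,0],[-1.04,0,-3.86]],[[0.0002,0.0063,0],[-1.04,0,-3.86]],[[0.0002,0.0063,-0.0001],[-1.04,0,-3.86]],[[0.0002,0.0064,0],[-1.04,0,-3.86]],[[0.0002,0.0063,-0.0001],[-1.04,0,-3.86]]]' && python3 -c "
from h import *
t=rep()
overlay('scene',(.56,-.0478),np.radians(t),'pics/s11.png',(130,120,350,340),2.7)
"
```

```text
time: 10.0
position: [0.6477, -0.0724, 0.2115]
tool_rot: [0.133, 0.982, -0.017, 0.13]
contact_force: [-0.7, -0.5, -0.1]
finger_gap: 0.0208
th -15.43 hob -10.73 F [-0.7 -0.5 -0.1] M [-0.18  0.37 -0.09] q [-0.09  0.36 -0.1   0.85 -0.04  0.17]
n 1 shift [0.0002 0.0004 0.0003] turn [ 0.06  0.05 -0.02] step mm 0.5
```

View pics/s11.png

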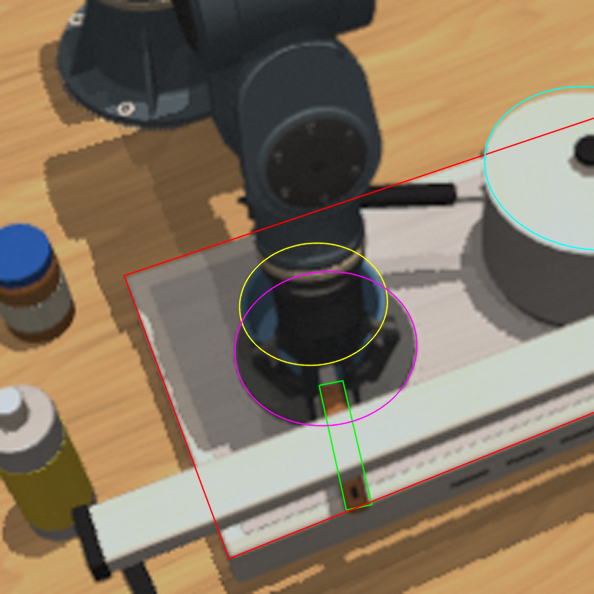

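```bash
python3 -m jog '[[[0.0002,0.0064,0],[-1.04,0,-3.86]],[[0.0002,0.0064,0],[-1.04,0,-3.86]],[[0.0002,0.0063,-0.0001],[-1.04,0,-3.86]],[[0.0002,0.0064,0],[-1.04,0,-3.86]],[[0.0002,0.0063,-0.0001],[-1.04,0,-3.86]]]' && python3 -c "
from h import *
rep()" && python3 -m jog '[[[0.0002,0.0064,0],[-1.04,0,-3.86]],[[0.0002,0.0064,0],[-1.04,0,-3.86]],[[0.0002,0.0063,-0.0001],[-1.04,0,-3.86]],[[0.0002,0.0064,0],[-1.04,0,-3.86]],[[0.0002,0.0063,-0.0001],[-1.04,0,-3.86]]]' && python3 -c "
from h import *
t=rep()
overlay('scene',(.56,-.0478),np.radians(t),'pics/s12.png',(130,120,350,340),2.7)
"
```

```text
time: 10.55
position: [0.6508, -0.041, 0.2115]
tool_rot: [-0.039, 0.991, 0.006, 0.131]
contact_force: [-0.5, -0.8, 1.8]
finger_gap: 0.0209
th 4.49 hob 9.19 F [-0.5 -0.8  1.8] M [-0.35  0.28 -0.12] q [-0.08  0.36 -0.1   0.85  0.04 -0.15]
n 1 shift [0.0001 0.0003 0.0004] turn [ 0.07  0.07 -0.02] step mm 0.5
time: 11.05
position: [0.6429, -0.0103, 0.2115]
tool_rot: [-0.21, 0.969, 0.028, 0.128]
contact_force: [0.7, -1.4, 1.2]
finger_gap: 0.0209
th 24.48 hob 29.18 F [ 0.7 -1.4  1.2] M [-0.36  0.2  -0.14] q [-0.06  0.36 -0.1   0.88  0.12 -0.48]
n 1 shift [0.0001 0.0002 0.0004] turn [ 0.07  0.08 -0.02] step mm 0.4
```

View pics/s12.png

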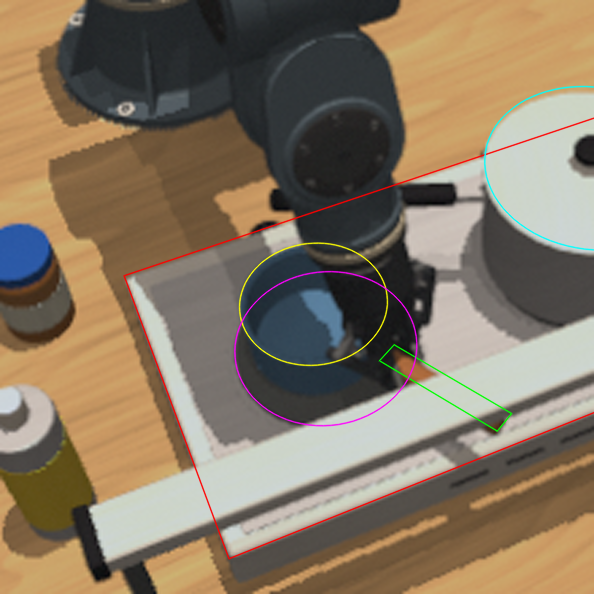

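```bash
python3 -m jog '[[[0.0002,0.0064,0],[-1.04,0,-3.86]],[[0.0002,0.0064,0],[-1.04,0,-3.86]],[[0.0002,0.0063,-0.0001],[-1.04,0,-3.86]],[[0.0002,0.0064,0],[-1.04,0,-3.86]],[[0.0002,0.0063,-0.0001],[-1.04,0,-3.86]]]' && python3 -c "
from h import *
t=rep()
overlay('scene',(.56,-.0478),np.radians(t),'pics/s13.png',(200,180,350,330),4)
overlay('top',(.56,-.0478),np.radians(t),'pics/t13.png',(280,120,430,270),4)
"
```

```text
time: 11.6
position: [0.6251, 0.0158, 0.2116]
tool_rot: [-0.375, 0.918, 0.05, 0.121]
contact_force: [0.3, -0.6, 1.3]
finger_gap: 0.0208
th 44.42 hob 49.12 F [ 0.3 -0.6  1.3] M [-0.42  0.11 -0.16] q [-0.05  0.37 -0.09  0.93  0.19 -0.81]
n 1 shift [0.0001 0.0002 0.0004] turn [ 0.06  0.11 -0.02] step mm 0.4
```

View pics/s13.png

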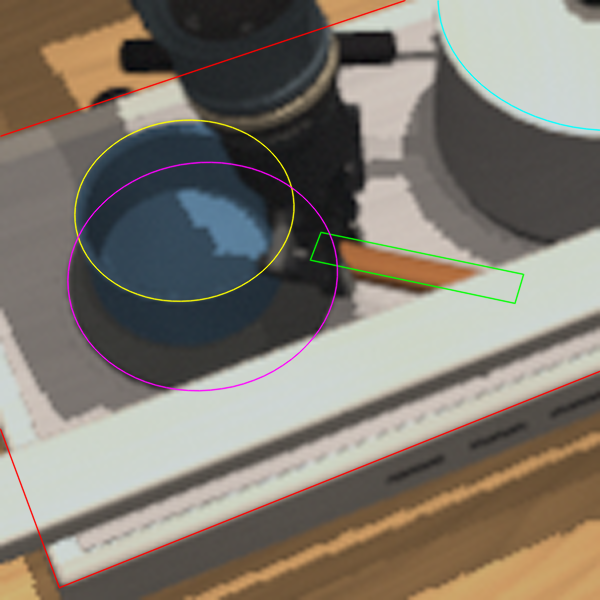

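View pics/t13.png

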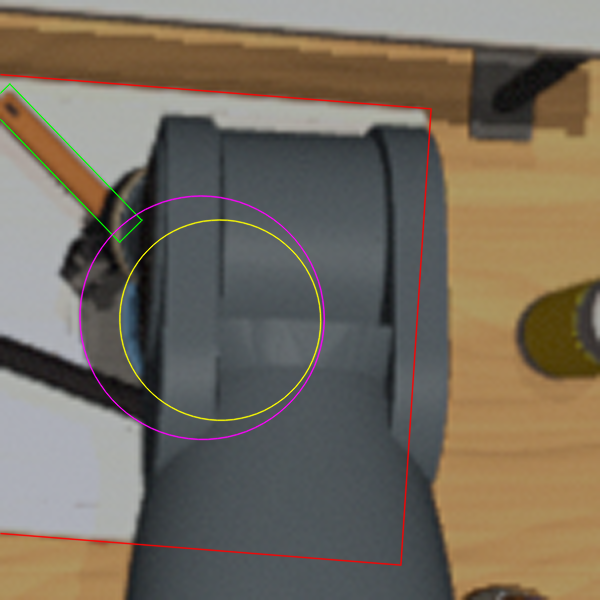

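```bash
python3 -c "
from h import *
p,R,s=now();d=h2w(0,-.14,.1)[:2]-[.56,-.0478];print(d,R.T@np.r_[d,0])"
```

```text
[0.00742861 0.00497077] [-0.00848283 -0.00164414  0.00228716]
```

```bash
python3 -m jog '[[[-0.003,-0.0005,0.0007],[0,0,0]],[[-0.003,-0.0005,0.0008],[0,0,0]],[[-0.0025,-0.0006,0.0007],[0,0,0]],[[0,0,0],[0,0,0]],[[0,0,0],[0,0,0]]]' && python3 -c "
from h import *
t=rep((.5674,-.0428))" && python3 -m jog '[[[0,0,0],[0,0,0]],[[0,0,0],[0,0,0]],[[0,0,0],[0,0,0]],[[0,0,0],[0,0,0]],[[0,0,0],[0,0,0]]]' 1 &&  python3 -c "
from h import *
t=rep((.5674,-.0428))
overlay('scene',(.5674,-.0428),np.radians(t),'pics/s14.png',(200,180,350,330),4)
overlay('top',(.5674,-.0428),np.radians(t),'pics/t14.png',(280,120,430,270),4)
"
```

```text
time: 12.2
position: [0.6325, 0.0206, 0.2114]
tool_rot: [-0.374, 0.918, 0.05, 0.121]
contact_force: [-3.6, -3.0, 4.3]
finger_gap: 0.0212
th 44.28 hob 48.98 F [-3.6 -3.   4.3] M [-0.68  0.81 -0.1 ] q [-0.04  0.38 -0.07  0.94  0.19 -0.8 ]
n 1 shift [-0.0001  0.0001  0.0003] turn [ 0.08  0.07 -0.02] step mm 0.3
time: 12.7
position: [0.6325, 0.021, 0.2115]
tool_rot: [-0.375, 0.918, 0.05, 0.122]
contact_force: [0.7, 0.0, -0.4]
finger_gap: 0.0852
th 44.46 hob 49.16 F [ 0.7  0.  -0.4] M [-0.1   0.22 -0.04] q [-0.04  0.38 -0.07  0.94  0.19 -0.8 ]
n 1 shift [0.0002 0.0001 0.0003] turn [ 0.07  0.12 -0.02] step mm 0.4
```

View pics/s14.png

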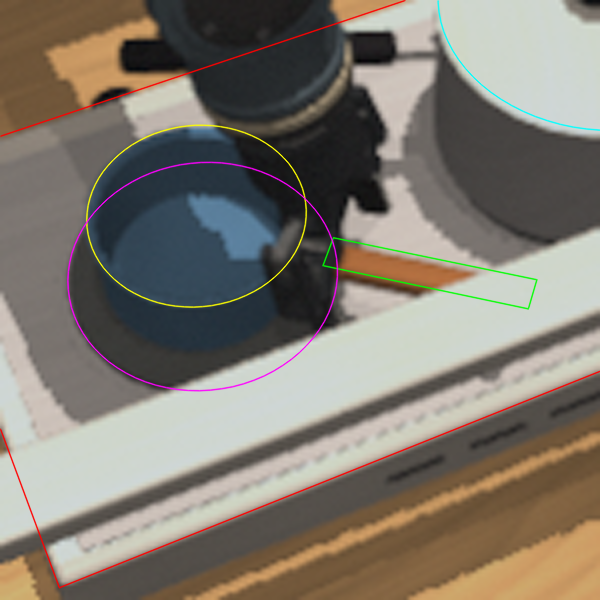

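View pics/t14.png

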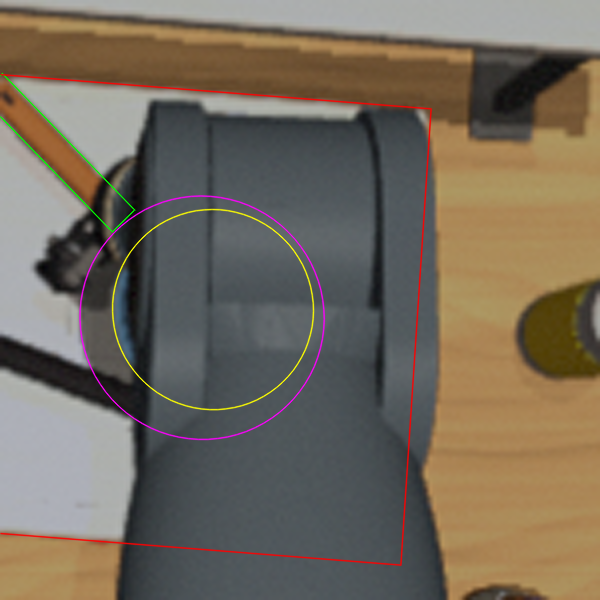

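```bash
python3 -m jog '[[[0,0,-0.015],[0,0,0]],[[0,0,-0.03],[0,0,0]],[[0,0,-0.04],[0,0,0]],[[0,0,-0.04],[0,0,0]],[[0,0,-0.04],[0,0,0]]]' && python3 -c "
from h import *
p,R,s=now();print(s['contact_force']);print(R.T@np.array([-.1,.0,.03]))
overlay('scene',(.5674,-.0428),np.radians(45),'pics/s15.png',(200,180,350,330),4)
"
```

```text
time: 13.3
position: [0.6013, -0.0096, 0.3725]
tool_rot: [-0.375, 0.918, 0.05, 0.122]
contact_force: [0.6, 0.1, -0.1]
finger_gap: 0.0853
[ 0.62421205  0.07827233 -0.14499952]
[ 0.06107902  0.0700876  -0.04750876]
```

View pics/s15.png

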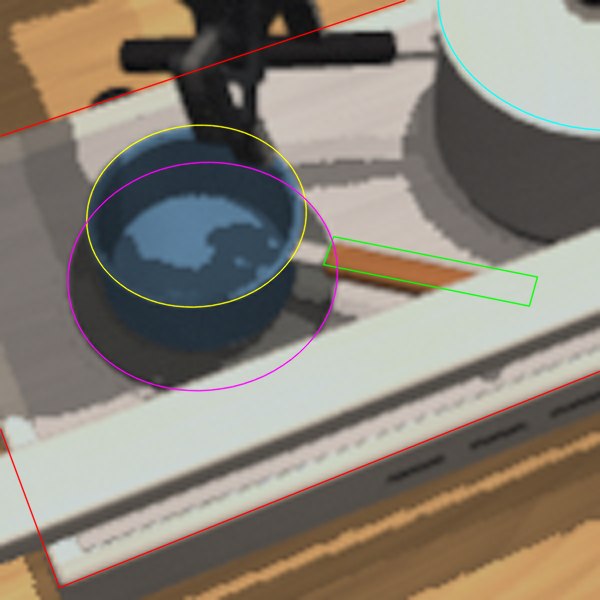

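```bash
python3 -m jog '[[[0.03,0.035,-0.024],[0,0,0]],[[0.03,0.035,-0.024],[0,0,0]],[[0.03,0.035,-0.024],[0,0,0]],[[0.03,0.035,-0.024],[0,0,0]],[[0.03,0.035,-0.024],[0,0,0]]]' && python3 -m jog '[[[0,0,0],[0,0,0]],[[0,0,0],[0,0,0]],[[0,0,0],[0,0,0]]]' && python3 -c "
from h import *
p,R,s=now();print(s['contact_force'],s['qd'])
overlay('scene',(.5674,-.0428),np.radians(45),'pics/s16.png',(170,160,430,330),3)
overlay('top',(.5674,-.0428),np.radians(45),'pics/t16.png',(110,80,480,300),2)
overlay('top',(.5674,-.0428),np.radians(45),'pics/t16b.png',(230,110,400,260),4)
"
```

```text
time: 13.85
position: [0.3611, -0.0078, 0.4451]
tool_rot: [-0.375, 0.918, 0.05, 0.122]
contact_force: [0.0, -0.6, 1.0]
finger_gap: 0.0852
time: 14.15
position: [0.3638, -0.008, 0.4444]
tool_rot: [-0.375, 0.918, 0.05, 0.121]
contact_force: [0.7, -0.5, -0.0]
finger_gap: 0.0851
[ 0.69621115 -0.54275887 -0.01740564] [ 0.002961    0.01918327  0.00383292  0.00266808 -0.0004541   0.00047904]
```

View pics/s16.png

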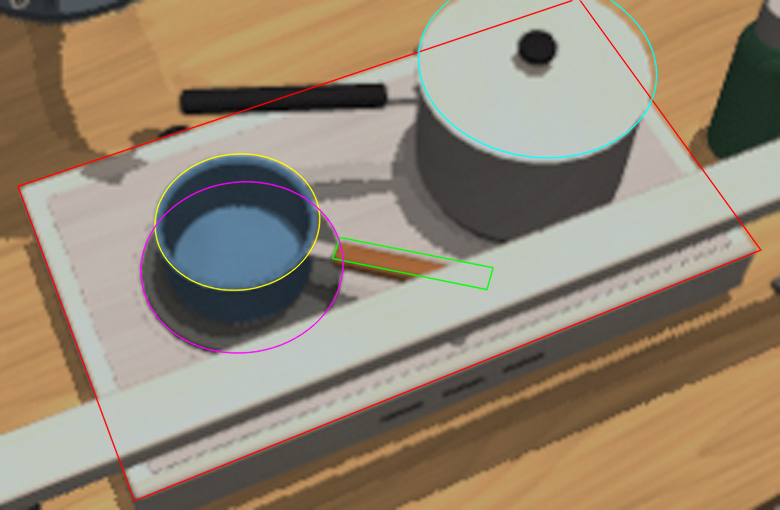

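View pics/t16.png

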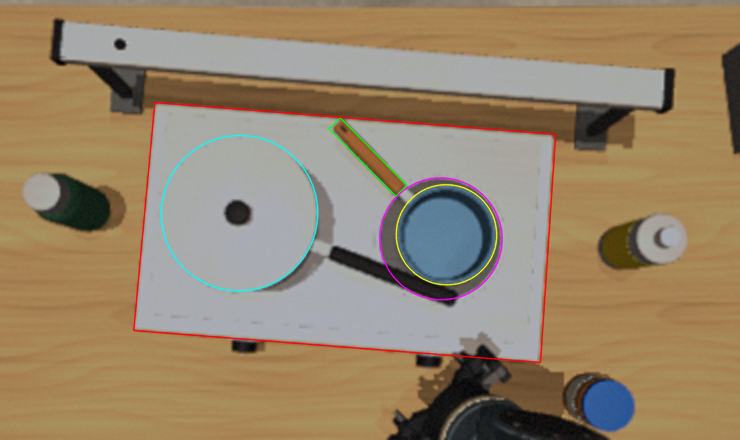

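View pics/t16b.png

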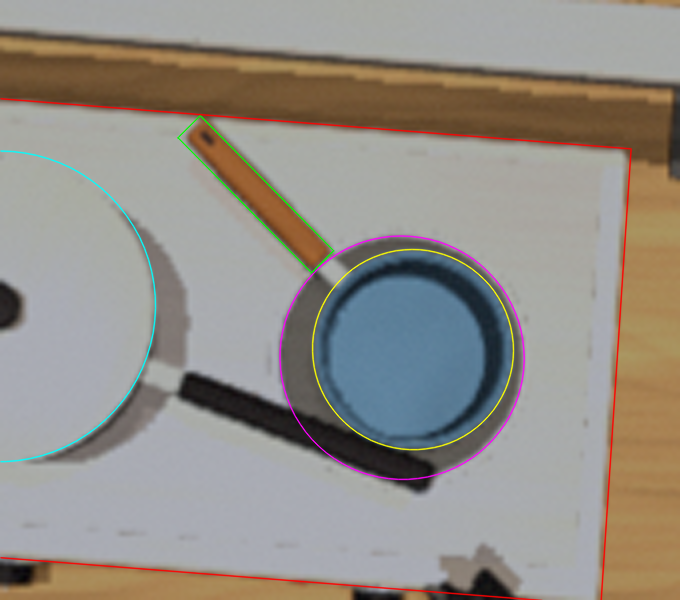

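```bash
python3 -c "
from h import *
print(job_done())"
```

```text
the job is handed in; nothing more can be done
None
```

The milk pan's handle now points in towards the back middle of the hob. I let go, backed the arm off and handed the job in at about 14 s.

- **Move:** I gripped the handle near its outer end and swung the pan about its own axis, level on its plate, to the outer end of the hob. There I let go and regripped close to the pan with the gripper leaning inward to clear the lamp. I then swung it under the lamp bar round the back, to about 49–50° in the hob's frame. It stood about 9 mm off the plate centre to begin with, so I shifted it onto the centre before letting go.
- **Handle:** in the last pictures, by fitting the pan's outline, its end is roughly 20 mm inside the rear edge and about 65 mm clear of the big saucepan.
- **Pan position:** it is centred on its plate to within about 2 mm.
- **Forces:** I saw no more than about 10 N at the wrist in any reading.
- **Other items:** the big saucepan's lid still matches its starting position. The lamp, flask, jar and spray can look as they did at the start, but I checked these by eye, not by fresh measurement.
- **Limits and disagreements:** in the scene view the lamp bar hides the handle end, so its final position comes from the top camera alone. The only mismatch was a small one in the handle angle, about 1° between the gripper reading and the pictures.

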